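# Fit the gauge to the leak-test pot's quick coupler

### The job

Fit the pressure gauge to the quick coupler on the lid of the leak-test pot: pull the coupler's sleeve back (down) until it catches and let go of it, then take the gauge from the stand and push its nipple fully home in the coupler, gently, by feel, until the sleeve springs forward and locks it. Let go of the gauge so that it stands upright and locked on the pot. Leave the blanking plug, the oil bottle and the parts tray where they are.

Things in the scene. Friction and masses are not known exactly. Their poses are not given: they have to be found in the camera images.
- test_pot: Leak-test pot, fixed to the table: round aluminium pot 70 mm high, lid 158 mm across, foot 172 mm. Low things on it: six screw heads 69 mm from the axis (6 mm above the lid), a brass bleed screw 52 mm from the axis (10 mm above the lid), a black valve knob low on the side. Origin under its centre, z up.
- lid_centre (a point): Centre of the lid's top face, z up. The brass coupler stands upright here on the same axis: 27 mm in diameter, open mouth pointing up, bore 20 mm. It is screwed more or less far into the lid: its mouth is 60 to 71 mm above the lid; this is not measured and must be felt. Sizes on the coupler are given from its mouth. It is rigid.
- sleeve (a joint): Steel sleeve of the coupler, m: 0 forward (up), + pulled back (down), rigid stop at 0.011. Knurled ring 36 mm across, its top 4 mm below the mouth; flange 46 mm across at its lower end, top face 30 mm below the mouth, to push down on. Spring 4 N, at the stop 7 N. Past 0.009 it catches and stays at about 0.008 when let go. A plug pushed home trips it: it springs to 0 and locks the plug.
- gauge_case (a point): Pressure gauge, 0.2 to 0.28 kg, 97 mm high, upright at the start in one of the stand's holes. This point is the centre of its round steel case: 50 mm across, axis horizontal along this point's x, 25 to 28 mm thick along x (white dial on -x), z up. Grip it from above across the thickness. Below the case: brass hexagon 22 mm, round shoulder 26 mm across with its underside 46 mm below this point.
- nipple_tip (a point): Lower end of the gauge's nipple, 72 mm below the case centre; nipple 18 mm across, 26 mm long, nose 15 mm, locking groove. Home: shoulder on the mouth, tip 26 mm below the mouth. Sleeve forward: the bore is blocked 13 mm down. Sleeve back: a sprung valve 20 mm down resists with 1 N, rising to 4 to 8 N in the last 2.5 mm, where it trips the sleeve; then rigid. Over 30 N damages it.
- fitting_stand: Aluminium block 52 x 128 x 34 mm, fixed to the table, origin under its centre, long side along its y. Two holes 20 mm across, 30 mm deep, 32 mm either side of the centre along y; the gauge stands in one, the blanking plug in the other, shoulders on the block's top. Lift the gauge 30 mm to clear it.
- blank_centre (a point): Brass blanking plug: the same nipple under a low knurled round head 29 mm across; 50 mm high, standing in the other hole of the stand. This point is half-way up. Leave it there.
- oil: White dosing bottle with an orange-red tip, 38 mm across, 105 mm high; origin under its centre. Bystander.
- tray: Small black tray of brass inserts, 62 x 90 x 22 mm; origin under its centre. Bystander.
Things that resemble listed ones, but are neither listed nor needed, are in the scene too. What is shaped like the part that bears gauge_case but blue is not meant.

How it is judged:
By the outcome, as a careful person would: the job done as asked, in the order asked, and still so for the second after the job is handed in, with the robot touching nothing.
It also fails if it takes over 54 s, if anything falls off the work surface, if the arm or the gripper's body presses on something with over 40 N, if the wrist force passes 120 N, or if a joint passes its speed limit or range.

### The arm

A 6-joint arm with a two-finger parallel gripper is mounted at the origin on a cart in front of the work surface, level with it; the furniture and walls round the work are solid. World frame = base frame: x ahead of the robot, y to its left, z up, the work surface at z = 0. Lengths are in mm, angles in rad, forces in N, time in s.
With the tool pointing down it reaches from about 300 to 750 mm from the base axis. Payload 8.5 kg.
Tool frame: the origin (TCP) lies at the very end of the fingers, on their centre line; the grasp point (between the pads) lies 19 mm behind it; z points along the fingers, y is the direction in which the jaws open and shut (so a half turn about z gives the same grasp; the last joint's range is limited). The gripper opens to 85 mm and grips with 20 to 120 N. Pads are 22 mm wide; open, the fingers measure 114 mm over their backs; the gripper's body (76 mm by 85 mm) begins 54 mm behind the grasp point. The pads swing forward as they close: fully open they stand 13 mm farther back than shut.
Start: joints at [-1.361, 0.381, 1.297, -0, 1.464, -0.215], TCP at [226.668, -501.101, 231.322] pointing down, gripper open.
Joint ranges: [-3.11, 3.11], [-0.89, 2.33], [0.22, 2.48], [-1.42, 4.56], [0.17, 2.85], [-2.88, 2.88]. Speed limits (rad/s): [2.39, 2.39, 3.14, 3.14, 3.14, 3.14].

### API

Orientations are given as a unit quaternion [w, x, y, z].
In Python, from rig import env gives the robot as it stands.
- The arm moves only by the tool move_arm, never from a script. Its argument "motion" is a list of rows, each a list of 2 entries, a list of its own where there are three numbers: the shift along the tool's x, y, z in mm, then the turn about the tool's z in rad. In form: [[[tx, ty, tz], turn], ...]. A call has 1 to 5 rows; each row shifts and turns the commanded pose from where the row before left it, along the tool's axes as they then stand; what a row does not reach is not made up. A row lasts 1/12 s, in which the tool goes at most 41.7 mm and 7.16 degrees, less where a joint would pass 70% of its speed; a pose out of reach is approached as far as the arm can. A call with a gripper value outside its range is refused whole. "hand" is the gripper's target within -1 to 1 (shut at 1, half-way at 0, fully open at -1), set as the call begins (left out, the last holds). The fingers move at their own pace and stop on an object; "force" is the grip in N (left out, the last holds). Time passes only in rows, so rows that do not move let the fingers close. It gives the time, the measured TCP pose, the force and the opening at its end, in the units of the state.
- env.state(): the state, without advancing time (a new reading comes with each control period).
- env.camera(name): name is "scene" or "side" or "wrist"; returns the picture (384x512x3 uint8, red, green, blue); there is no depth.
- env.calibration(name): a dict with "fov_y" (degrees; the focal length in pixels is half the picture's height over the tangent of half this angle, whatever the lens; pixels are square), "cx", "cy" (the principal point, pixels), "R" (3x3) and "t" (3): a world point X has camera coordinates R X + t. Camera axes: x right, y down, z forward; pixel columns grow to the right and rows downward; lengths in mm; the calibration is good to about 2 mm. A picture is of the moment at which its call begins: read the wrist's pose just before it. calibration takes no time and is no camera call; for the wrist camera it gives the pose at the moment of the call.
- env.close_job(): hands the job in, once; it reports no verdict.
The state is a dict: "t": time; "q": joint angles; "qd": joint speeds; "effort": joint torques, N m; "tool_pos": TCP position; "ee_rot": TCP orientation; "contact_force": force on the tool from outside, world axes, zero at the start; "ft_torque": the same for the moment, N m; "gripper_width": opening from 0.0 (shut) to 1.0 (fully open).
Only numpy, scipy, OpenCV 4.12 (cv2) and the standard library are available. Lean on these libraries where they do the work, as an engineer would, in place of code of your own. Each camera call takes 0.05 s, during which the arm holds its last target. There are 200 camera calls.

## Working session

There is one attempt and no reset: what is moved stays moved. The work goes in short steps, Python scripts to look and compute and a tool call to move; the robot and the scene stay as the last step left them, time stands still between calls to the robot, and variables do not carry over. Pictures are saved under pics/ and viewed, about 8 in all and at most 12, crops included, and the job is handed in when it is done.

Besides the shell and the picture viewer there is one more tool, called by a JSON object that holds its "api" and its "payload", one argument or row to a line. move_arm: Moves the arm, as the interface text tells. Its arguments: {"type":"object","properties":{"motion":{"type":"array"},"hand":{"type":"number"},"force":{"type":"number"}},"required":["motion"]}

```bash
mkdir -p pics && ls
python3 - <<'E'
from rig import env
import cv2,numpy as np
s=env.state();print(s['t'],s['tool_pos'],s['ee_rot'],s['gripper_width'],s['contact_force'])
for n in("scene","side"):
    im=env.camera(n);c=env.calibration(n);print(n,c)
    cv2.imwrite(f"pics/{n}0.png",cv2.resize(im[:,:,::-1],(800,600),interpolation=cv2.INTER_CUBIC))
E
```

```text
pics
0.0 [ 226.61426789 -500.82237408  230.7120992 ] [-7.38994478e-04  9.77526516e-01  2.10811206e-01  1.29873312e-05] 0.9997004951953274 [0.38489685 0.24624549 0.40540995]
scene {'fov_y': 46.32786211782255, 'cx': 248.33201061736608, 'cy': 195.52111990095057, 'R': array([[-0.41847153, -0.90806453,  0.01733189],
       [-0.53654929,  0.23177564, -0.81141538],
       [ 0.73280041, -0.34885365, -0.58421288]]), 't': array([201.62632273, 337.43386852, 668.92636102])}
side {'fov_y': 43.782806820705666, 'cx': 240.96748798038612, 'cy': 190.1310504846386, 'R': array([[-0.99820543,  0.05986395,  0.00149544],
       [ 0.034343  ,  0.5927553 , -0.80465006],
       [-0.04905596, -0.8031547 , -0.59374746]]), 't': array([ 511.86328428,   61.5643055 , 1198.35647405])}
```

View pics/scene0.png

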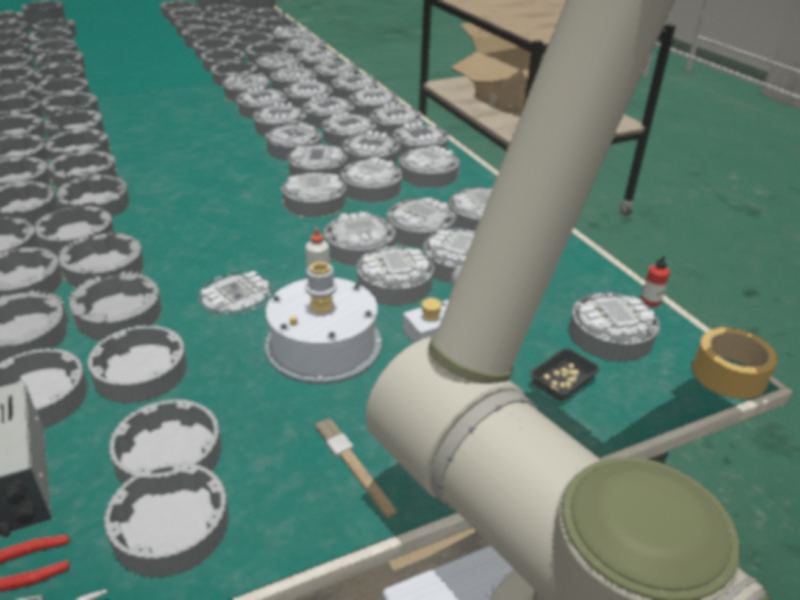

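View pics/side0.png

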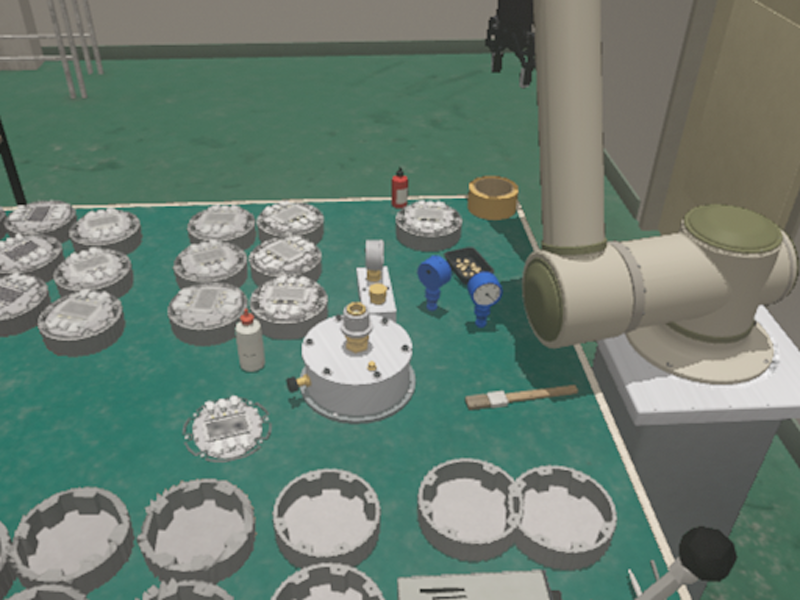

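Side picture: the pot is at (357,350), with the coupler mouth at (356,309). Candidates for the gauge are steel at (374,252) in the stand, blue at (433,270) and blue at (485,290). The steel one in the stand, beside the blanking plug at (377,293), fits the description. I'll check it in a crop.

Run:
```python
from rig import env
import cv2
im=env.camera("side")[:,:,::-1]
c=im[140:275,170:290]  # 120x135
cv2.imwrite("pics/side_crop.png",cv2.resize(c,None,fx=4.4,fy=4.4,interpolation=cv2.INTER_CUBIC))
```

```text
(no output)
```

View pics/side_crop.png

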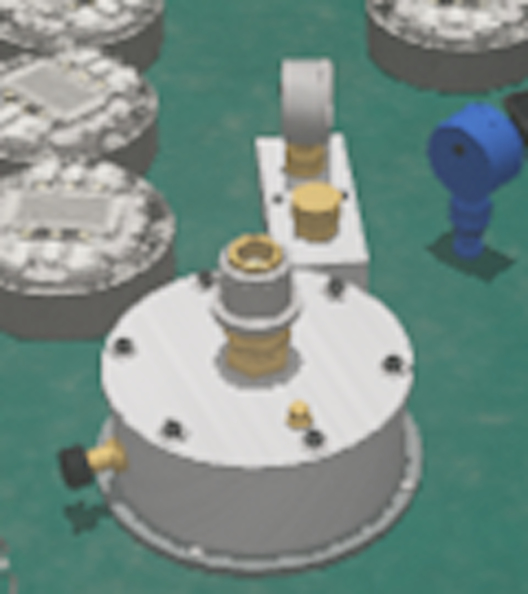

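```bash
cat > h.py <<'E'
import numpy as np
from rig import env
def ray(cam,u,v,c=None):
    c=c or env.calibration(cam); f=192/np.tan(np.radians(c['fov_y']/2))
    R=np.array(c['R']);t=np.array(c['t'])
    return -R.T@t, R.T@np.array([(u-c['cx'])/f,(v-c['cy'])/f,1])
def atz(cam,u,v,z,c=None):
    o,d=ray(cam,u,v,c); return o+d*(z-o[2])/d[2]
def proj(cam,X,c=None):
    c=c or env.calibration(cam); f=192/np.tan(np.radians(c['fov_y']/2))
    p=np.array(c['R'])@np.array(X)+np.array(c['t']); return f*p[0]/p[2]+c['cx'],f*p[1]/p[2]+c['cy']
E
python3 - <<'E'
from h import *
from rig import env
import numpy as np
np.set_printoptions(precision=1,suppress=True)
P=lambda x,y,z:atz("side",170+x/4.4-.4,140+y/4.4-.4,z)
S=np.array([P(x,y,75) for x,y in[(123,346),(205,279),(335,288),(393,363),(314,438),(173,429)]])
c=S.mean(0);print("lid",c,np.linalg.norm(S-c,axis=1))
for z in(130,135.5,141):print("mouth",P(254,253,z))
print("gauge",P(307,103,80),"top",P(307,60,105),"blank",P(317,193,58))
print("stand far corners",P(256,138,34),P(340,136,34),P(368,262,34))
print("scene mouth",[atz("scene",319.5/800*512,267/600*384,z) for z in(130,141)], "blank",atz("scene",431*.64,302*.64,58))
print(env.state()['t'],env.state()['q'])
E
```

```text
lid [546.4  79.4  75. ] [68.7 68.8 67.7 68.8 68.4 68.4]
mouth [546.7  66.5 130. ]
mouth [546.9  73.8 135.5]
mouth [547.1  81.  141. ]
gauge [ 508.4 -143.6   80. ] top [ 508.  -151.3  105. ] blank [506.2 -82.8  58. ]
stand far corners [ 538.  -176.4   34. ] [ 486.3 -175.6   34. ] [479.3 -47.5  34. ]
scene mouth [array([563.2,  70.6, 130. ]), array([546.9,  76.1, 141. ])] blank [514.5 -84.3  58. ]
0.15 [-1.4  0.4  1.3 -0.   1.5 -0.2]
```

```bash
cat >> h.py <<'E'
from scipy.spatial.transform import Rotation as Ro
def pose():
    s=env.state();w,x,y,z=s['ee_rot'];M=Ro.from_quat([x,y,z,w]).as_matrix()
    return np.array(s['tool_pos']),M,np.degrees(np.arctan2(M[1,0],M[0,0]))
def plan(tgt,yaw,n=None,start=None):
    p,M,y0=pose()
    if start: p,y0=np.array(start[:3]),start[3]
    d=np.array(tgt)-p; dy=yaw-y0
    n=n or int(max(np.ceil(np.linalg.norm(d)/38),np.ceil(abs(dy)/6.8),1))
    rows=[]
    for i in range(n):
        a=np.radians(y0+dy*i/n); c,s=np.cos(a),np.sin(a); e=d/n
        rows.append([[round(e@[c,s,0],1),round(e@[s,-c,0],1),round(-e[2],1)],round(-np.radians(dy/n),4)])
    for i in range(0,n,5): print(rows[i:i+5])
E
python3 - <<'E'
from h import *
print(pose()); plan([490,-120,270],90)
E
```

```text
(array([ 226.61854061, -500.91178749,  230.86781187]), array([[ 9.11121031e-01,  4.12138823e-01, -2.39322897e-04],
       [ 4.12138834e-01, -9.11120434e-01,  1.06575530e-03],
       [ 2.21187153e-04, -1.06966633e-03, -9.99999403e-01]]), np.float64(24.339264612125277))
[[[np.float64(30.5), np.float64(-18.3), np.float64(-3.0)], np.float64(-0.0882)], [[np.float64(32.0), np.float64(-15.6), np.float64(-3.0)], np.float64(-0.0882)], [[np.float64(33.3), np.float64(-12.7), np.float64(-3.0)], np.float64(-0.0882)], [[np.float64(34.3), np.float64(-9.7), np.float64(-3.0)], np.float64(-0.0882)], [[np.float64(35.0), np.float64(-6.7), np.float64(-3.0)], np.float64(-0.0882)]]
[[[np.float64(35.4), np.float64(-3.6), np.float64(-3.0)], np.float64(-0.0882)], [[np.float64(35.6), np.float64(-0.4), np.float64(-3.0)], np.float64(-0.0882)], [[np.float64(35.5), np.float64(2.7), np.float64(-3.0)], np.float64(-0.0882)], [[np.float64(35.1), np.float64(5.8), np.float64(-3.0)], np.float64(-0.0882)], [[np.float64(34.5), np.float64(8.9), np.float64(-3.0)], np.float64(-0.0882)]]
[[[np.float64(33.6), np.float64(11.9), np.float64(-3.0)], np.float64(-0.0882)], [[np.float64(32.4), np.float64(14.8), np.float64(-3.0)], np.float64(-0.0882)], [[np.float64(31.0), np.float64(17.6), np.float64(-3.0)], np.float64(-0.0882)]]
```

{"api": "move_arm", "payload": {
  "motion": [
    [[30.5,-18.3,-3],-0.088],
    [[32,-15.6,-3],-0.088],
    [[33.3,-12.7,-3],-0.088],
    [[34.3,-9.7,-3],-0.088],
    [[35,-6.7,-3],-0.088]
  ]
}}

```text
t: 0.57
tool_pos: [328.6, -353.1, 246.3]
ee_rot: [-0.0, 0.907, 0.421, 0.0]
contact_force: [0.9, -1.3, 0.8]
gripper_width: 0.996
```

{"api": "move_arm", "payload": {
  "motion": [
    [[35.4,-3.6,-3],-0.088],
    [[35.6,-0.4,-3],-0.088],
    [[35.5,2.7,-3],-0.088],
    [[35.1,5.8,-3],-0.088],
    [[34.5,8.9,-3],-0.088]
  ]
}}

```text
t: 0.98
tool_pos: [430.0, -206.7, 261.4]
ee_rot: [-0.0, 0.793, 0.609, -0.0]
contact_force: [0.9, -0.7, 0.3]
gripper_width: 1.0
```

{"api": "move_arm", "payload": {
  "motion": [
    [[33.6,11.9,-3],-0.088],
    [[32.4,14.8,-3],-0.088],
    [[31,17.6,-3],-0.088],
    [[0,0,0],0],
    [[0,0,0],0]
  ]
}}

```text
t: 1.4
tool_pos: [490.8, -119.1, 270.1]
ee_rot: [-0.0, 0.707, 0.707, -0.0]
contact_force: [-0.3, 0.1, 0.7]
gripper_width: 1.004
```

```bash
sed -i 's/print(rows\[i:i+5\])/print([[[float(v) for v in r[0]],float(r[1])] for r in rows[i:i+5]])/' h.py
python3 - <<'E'
from h import *
import cv2
print(pose(),env.state()['contact_force'])
c=env.calibration("wrist");print(c)
im=env.camera("wrist")[:,:,::-1]
cv2.imwrite("pics/w1.png",cv2.resize(im,(800,600),interpolation=cv2.INTER_CUBIC))
for n,X in dict(gauge=(510,-144,105),blank=(507,-80,58),mouth=(546.5,79,140)).items():
    u,v=proj("wrist",X,c);print(n,u*800/512,v*600/384)
E
```

```text
(array([ 490.80390324, -119.10555575,  270.10076135]), array([[-9.70171659e-04,  9.99999449e-01, -4.00587833e-04],
       [ 9.99999526e-01,  9.70202727e-04,  7.73694796e-05],
       [ 7.77580884e-05, -4.00512581e-04, -9.99999917e-01]]), np.float64(90.05558675033518)) [-0.27185382  0.07215155  0.68725004]
{'fov_y': 64.59857969825002, 'cx': 258.6900584130787, 'cy': 189.19374615096672, 'R': array([[ 9.99998904e-01,  1.11317897e-03, -9.76499350e-04],
       [ 1.36578996e-03, -9.48163024e-01,  3.17781394e-01],
       [-5.72133012e-04, -3.17782379e-01, -9.48163505e-01]]), 't': array([-489.90054823, -164.76088953,  379.90624125])}
gauge 433.09518730061274 304.1187647025932
blank 427.1871462923203 201.0070262726166
mouth 525.2280286950971 -120.49114913303187
```

View pics/w1.png

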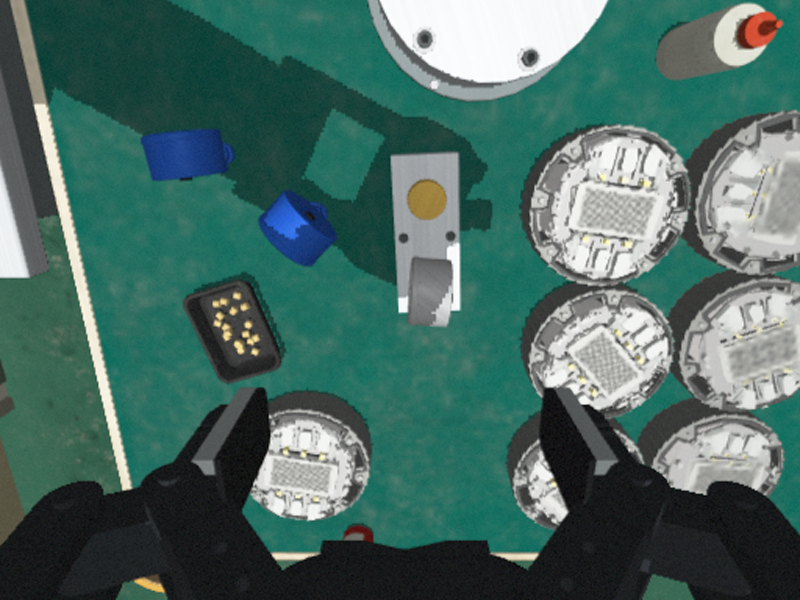

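Wrist picture: the steel gauge is at (431,290) in the stand's lower hole, with the plug at (427,200). The blue look-alikes are at (185,155) and (298,228), away from the stand. The tray is at (235,330) and the bottle at (745,35).

Run:
```python
from h import *
import cv2
np.set_printoptions(precision=1,suppress=True)
c=env.calibration("wrist");k=.64
P=lambda x,y,z:atz("wrist",x*k,y*k,z,c)
C=np.array([P(*a,34) for a in[(391,155),(459,152),(461,310),(398,312)]]);print(C,C.mean(0),np.linalg.norm(np.diff(C,axis=0),axis=1))
print("plug",P(427,200,58),P(427,201,52))
def circ(cx,cy,z,psi,th):
    a=np.radians(psi);ax=np.array([np.cos(a),np.sin(a),0]);r=np.array([-np.sin(a),np.cos(a),0]);t=np.linspace(0,2*np.pi,40)
    return [np.array([proj("wrist",np.array([cx,cy,z])+s*th/2*ax+25*(np.cos(q)*r+np.sin(q)*np.array([0,0,1])),c) for q in t]) for s in(-1,1)]
im=env.camera("wrist")[:,:,::-1]
x0,y0,F=235,90,7
cr=cv2.resize(im[y0:y0+125,x0:x0+75],None,fx=F,fy=F,interpolation=cv2.INTER_CUBIC);c2=cr[70*F//1:].copy()
for psi,col in((0,(0,0,255)),(-6,(0,255,255))):
    for q in circ(510,-144,80,psi,26.5):
        cv2.polylines(c2,[np.int32((q-[x0,y0+70]+.5)*F)],True,col,1)
cv2.imwrite("pics/w1c.png",cv2.resize(np.hstack([cr[70*F:],c2]),None,fx=.75,fy=.75,interpolation=cv2.INTER_AREA))
plan([540,10,270],90)
```

```text
[[ 479.5  -49.3   34. ]
 [ 531.3  -47.2   34. ]
 [ 537.6 -175.6   34. ]
 [ 484.1 -177.4   34. ]] [ 508.1 -112.4   34. ] [ 51.9 128.5  53.5]
plug [506.3 -80.3  58. ] [506.6 -81.8  52. ]
[[[32.7, 12.4, 0.0], -0.0007], [[32.7, 12.4, 0.0], -0.0007], [[32.7, 12.5, 0.0], -0.0007], [[32.7, 12.5, 0.0], -0.0007]]
```

View pics/w1c.png

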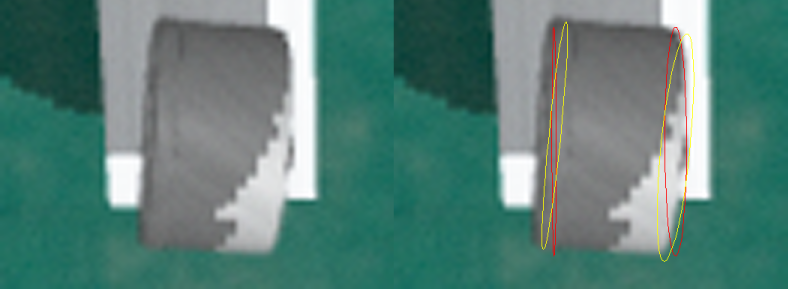

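{"api": "move_arm", "payload": {
  "motion": [
    [[40,11,0],0],
    [[40,11,0],0],
    [[40,11,0],0],
    [[40,11,0],0],
    [[38,11.7,0],0]
  ],
  "hand": 0.04
}}

```text
t: 1.92
tool_pos: [546.4, 78.0, 270.4]
ee_rot: [-0.0, 0.709, 0.705, -0.0]
contact_force: [1.4, -0.9, 0.8]
gripper_width: 0.483
```

{"api": "move_arm", "payload": {
  "motion": [
    [[0,0,10],0],
    [[0,0,10],0],
    [[0,0,0],0]
  ]
}}

```text
t: 2.17
tool_pos: [545.7, 76.7, 248.4]
ee_rot: [-0.001, 0.708, 0.706, -0.001]
contact_force: [0.1, -0.5, -0.2]
gripper_width: 0.481
```

Run:
```python
from h import *
import cv2
np.set_printoptions(precision=1,suppress=True)
print(pose()[0],pose()[2],env.state()['gripper_width'],env.state()['t'])
c=env.calibration("wrist")
im=env.camera("wrist")[:,:,::-1]
u,v=proj("wrist",(546.5,79,140),c);print(u,v)
x0,y0=int(u)-75,int(v)-70
y0=max(y0,0);print(x0,y0)
cr=im[y0:y0+150,x0:x0+150]
cv2.imwrite("pics/w2.png",cv2.resize(cr,None,fx=4,fy=4,interpolation=cv2.INTER_CUBIC))
```

```text
[545.7  76.7 248.4] 89.81071012985072 0.4814231402579161 2.1667
260.795866644713 186.98277162277498
185 116
```

View pics/w2.png

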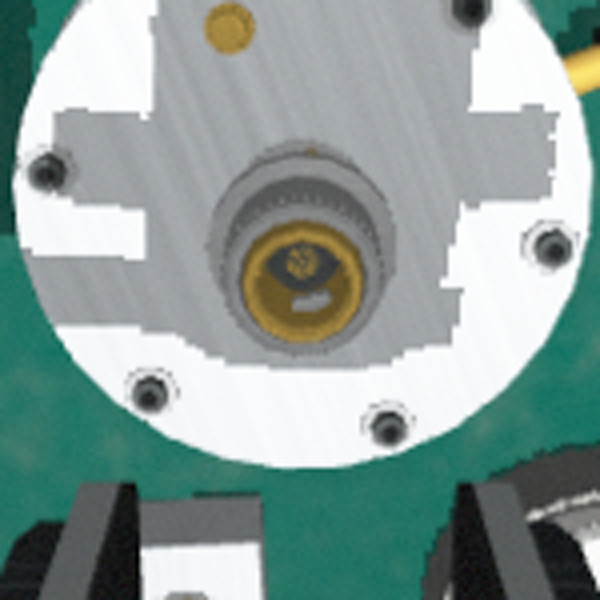

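Wrist picture: the mouth centre is at crop (304,282), which matches the predicted point within 1 px. So the coupler is at about (546.5, 79.4) with its mouth at z≈140. Moving down around it now.

{"api": "move_arm", "payload": {
  "motion": [
    [[1.5,0.4,25],0],
    [[1,0.4,25],0],
    [[0,0,25],0],
    [[0,0,20],0],
    [[0,0,0],0]
  ],
  "hand": 0.07
}}

```text
t: 2.63
tool_pos: [545.7, 78.6, 152.4]
ee_rot: [-0.002, 0.709, 0.706, -0.002]
contact_force: [0.9, -0.5, -0.4]
gripper_width: 0.464
```

Run:
```python
from h import *
np.set_printoptions(precision=2,suppress=True)
s=env.state();print(pose()[0],pose()[2],s['gripper_width'],s['contact_force'])
```

```text
[545.75  78.63 152.41] 89.74630619102217 0.464006141341691 [ 0.92 -0.51 -0.42]
```

{"api": "move_arm", "payload": {
  "motion": [
    [[0.8,0.7,7],0],
    [[0,0,7],0],
    [[0,0,7],0],
    [[0,0,4],0],
    [[0,0,0],0]
  ]
}}

```text
t: 3.05
tool_pos: [547.7, 80.6, 129.9]
ee_rot: [-0.0, 0.708, 0.706, -0.0]
contact_force: [-0.4, 1.1, -0.3]
gripper_width: 0.464
```

{"api": "move_arm", "payload": {
  "motion": [
    [[0,0,3],0],
    [[0,0,3],0],
    [[0,0,3],0],
    [[0,0,0],0]
  ]
}}

```text
t: 3.38
tool_pos: [547.8, 80.8, 120.8]
ee_rot: [-0.0, 0.708, 0.706, -0.0]
contact_force: [-0.7, -0.6, 0.6]
gripper_width: 0.465
```

{"api": "move_arm", "payload": {
  "motion": [
    [[0,0,2],0],
    [[0,0,2],0],
    [[0,0,0],0]
  ]
}}

```text
t: 3.63
tool_pos: [547.9, 80.7, 117.0]
ee_rot: [-0.0, 0.708, 0.706, -0.0]
contact_force: [-0.6, -0.0, 0.3]
gripper_width: 0.466
```

{"api": "move_arm", "payload": {
  "motion": [
    [[-0.5,-0.6,1],0],
    [[-0.5,-0.6,1],0],
    [[0,0,1.5],0],
    [[0,0,0],0]
  ]
}}

```text
t: 3.97
tool_pos: [546.6, 79.6, 113.6]
ee_rot: [-0.0, 0.708, 0.706, -0.0]
contact_force: [-0.4, 0.1, 0.2]
gripper_width: 0.467
```

{"api": "move_arm", "payload": {
  "motion": [
    [[0,0,1.5],0],
    [[0,0,1.5],0],
    [[0,0,0],0]
  ]
}}

```text
t: 4.22
tool_pos: [546.6, 79.7, 110.5]
ee_rot: [-0.0, 0.708, 0.706, -0.0]
contact_force: [-0.7, -0.2, 0.0]
gripper_width: 0.465
```

{"api": "move_arm", "payload": {
  "motion": [
    [[0,0,1.5],0],
    [[0,0,1.5],0],
    [[0,0,0],0]
  ]
}}

```text
t: 4.47
tool_pos: [546.8, 79.7, 107.8]
ee_rot: [0.0, 0.708, 0.706, 0.0]
contact_force: [-0.7, -0.3, 2.3]
gripper_width: 0.463
```

{"api": "move_arm", "payload": {
  "motion": [
    [[0,0,1],0],
    [[0,0,1],0],
    [[0,0,0],0]
  ]
}}

```text
t: 4.72
tool_pos: [546.8, 79.7, 105.9]
ee_rot: [0.0, 0.708, 0.706, 0.0]
contact_force: [-0.4, 0.5, 3.3]
gripper_width: 0.461
```

{"api": "move_arm", "payload": {
  "motion": [
    [[0,0,1.5],0],
    [[0,0,1.5],0],
    [[0,0,0],0]
  ]
}}

```text
t: 4.97
tool_pos: [546.8, 79.7, 102.9]
ee_rot: [0.0, 0.708, 0.706, 0.0]
contact_force: [-0.4, 0.1, 3.8]
gripper_width: 0.467
```

{"api": "move_arm", "payload": {
  "motion": [
    [[0,0,1.5],0],
    [[0,0,1.5],0],
    [[0,0,0],0]
  ]
}}

```text
t: 5.22
tool_pos: [546.8, 79.7, 99.9]
ee_rot: [0.0, 0.708, 0.706, 0.0]
contact_force: [-0.5, 0.1, 4.1]
gripper_width: 0.465
```

{"api": "move_arm", "payload": {
  "motion": [
    [[0,0,1],0],
    [[0,0,1],0],
    [[0,0,0],0]
  ]
}}

```text
t: 5.47
tool_pos: [546.8, 79.7, 98.0]
ee_rot: [0.0, 0.708, 0.706, 0.0]
contact_force: [-1.1, -0.6, 6.0]
gripper_width: 0.47
```

{"api": "move_arm", "payload": {
  "motion": [
    [[0,0,0.7],0],
    [[0,0,0.7],0],
    [[0,0,0],0]
  ]
}}

```text
t: 5.72
tool_pos: [546.8, 79.7, 97.0]
ee_rot: [0.0, 0.708, 0.706, 0.0]
contact_force: [-2.5, 0.1, 9.5]
gripper_width: 0.466
```

{"api": "move_arm", "payload": {
  "motion": [
    [[0,0,0.7],0],
    [[0,0,0],0]
  ]
}}

```text
t: 5.88
tool_pos: [546.9, 79.7, 97.0]
ee_rot: [0.001, 0.708, 0.706, 0.0]
contact_force: [-4.5, 0.9, 14.2]
gripper_width: 0.467
```

{"api": "move_arm", "payload": {
  "motion": [
    [[0,0,-5],0],
    [[0,0,-8],0],
    [[0,0,-12],0],
    [[0,0,-20],0],
    [[0,0,-25],0]
  ]
}}

```text
t: 6.3
tool_pos: [546.0, 79.7, 165.4]
ee_rot: [-0.001, 0.708, 0.706, -0.001]
contact_force: [-0.2, 1.3, 0.4]
gripper_width: 0.465
```

{"api": "move_arm", "payload": {
  "motion": [
    [[0,0,-30],0],
    [[0,0,-30],0],
    [[0,0,-22],0],
    [[0,0,0],0]
  ]
}}

```text
t: 6.63
tool_pos: [548.1, 79.7, 252.5]
ee_rot: [0.003, 0.708, 0.706, 0.003]
contact_force: [-0.3, 0.1, -0.0]
gripper_width: 0.465
```

Run:
```python
from h import *
import cv2
np.set_printoptions(precision=1,suppress=True)
print(pose()[0],pose()[2],env.state()['gripper_width'],env.state()['t'],env.state()['contact_force'])
a=env.camera("side")[:,:,::-1][185:235,205:255]
c=env.calibration("wrist")
im=env.camera("wrist")[:,:,::-1]
u,v=proj("wrist",(546.5,79.4,140),c);print(u,v)
x0,y0=int(u)-25,int(v)-25
b=im[y0:y0+50,x0:x0+50];print(x0,y0)
cv2.imwrite("pics/w3.png",cv2.resize(np.hstack([a,b]),None,fx=8,fy=8,interpolation=cv2.INTER_CUBIC))
plan([508.8,-144,235],85)
```

```text
[548.1  79.7 252.5] 89.8910714911476 0.4645702718611592 6.6333 [-0.3  0.1 -0. ]
257.8510688899792 189.17427443418367
232 164
[[[-37.3, -6.2, 2.2], 0.0142], [[-37.4, -5.7, 2.2], 0.0142], [[-37.5, -5.2, 2.2], 0.0142], [[-37.5, -4.6, 2.2], 0.0142], [[-37.6, -4.1, 2.2], 0.0142]]
[[[-37.6, -3.6, 2.2], 0.0142]]
```

View pics/w3.png

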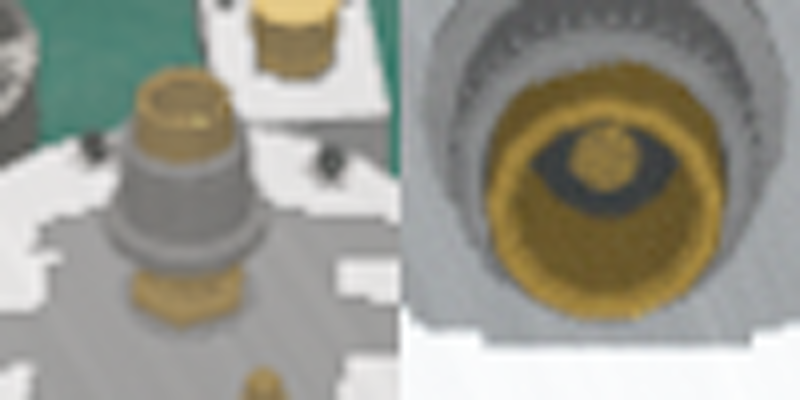

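The left half of the picture shows the sleeve caught back, with about 12 mm of bare brass below the mouth at (183,110). In the right half the mouth is centred within 0.5 px of the prediction. On to the gauge.

{"api": "move_arm", "payload": {
  "motion": [
    [[-37.3,-5.5,2],0.0142],
    [[-37.4,-5,2],0.0142],
    [[-37.5,-4.7,2],0.0142],
    [[-37.5,-4.5,2],0.0142],
    [[-37.6,-4,2],0.0142]
  ],
  "hand": -0.4
}}

```text
t: 7.15
tool_pos: [516.2, -108.2, 236.2]
ee_rot: [-0.001, 0.733, 0.681, -0.001]
contact_force: [0.1, 0.4, 0.9]
gripper_width: 0.7
```

{"api": "move_arm", "payload": {
  "motion": [
    [[-37.6,-3.6,2],0.0142],
    [[0,0,20],0],
    [[0,0,20],0],
    [[0,0,20],0],
    [[0,0,0],0]
  ]
}}

```text
t: 7.57
tool_pos: [508.8, -143.3, 171.0]
ee_rot: [-0.005, 0.737, 0.675, -0.002]
contact_force: [0.1, 0.3, -1.6]
gripper_width: 0.699
```

{"api": "move_arm", "payload": {
  "motion": [
    [[0,0,0],0],
    [[0,0,0],0]
  ]
}}

```text
t: 7.73
tool_pos: [511.2, -144.0, 176.2]
ee_rot: [0.0, 0.737, 0.676, 0.0]
contact_force: [0.9, -0.1, 0.2]
gripper_width: 0.698
```

Run:
```python
from h import *
import cv2
np.set_printoptions(precision=1,suppress=True)
p,M,y=pose();print(p,y,env.state()['gripper_width'],env.state()['t'])
c=env.calibration("wrist")
im=env.camera("wrist")[:,:,::-1].copy()
def circ(cx,cy,z,psi,th):
    a=np.radians(psi);ax=np.array([np.cos(a),np.sin(a),0]);r=np.array([-np.sin(a),np.cos(a),0]);t=np.linspace(0,2*np.pi,60)
    return [np.array([proj("wrist",np.array([cx,cy,z])+s*th/2*ax+25*(np.cos(q)*r+np.sin(q)*np.array([0,0,1])),c) for q in t]) for s in(-1,1)]
u,v=proj("wrist",(508.8,-144,105),c);F=5;x0,y0=int(u)-55,max(int(v)-60,0);print(u,v)
cr=cv2.resize(im[y0:y0+110,x0:x0+110],None,fx=F,fy=F,interpolation=cv2.INTER_CUBIC)
for q in circ(508.8,-144,80,-5,26.5): cv2.polylines(cr,[np.int32((q-[x0,y0]+.5)*F)],True,(0,0,255),1)
cv2.imwrite("pics/w4.png",cr)
```

```text
[ 511.2 -144.   176.2] 85.01879594364273 0.6981856900462202 7.7333
256.43266057179824 205.28218813150463
```

View pics/w4.png

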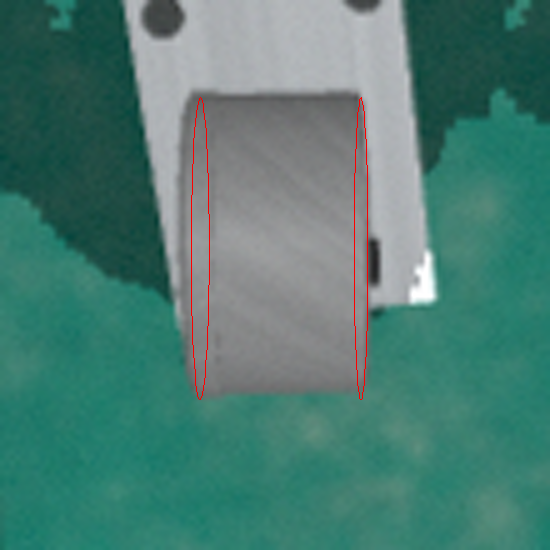

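The wrist crop shows the steel gauge squarely aligned with the model outline, about 0.5 mm off. I'll correct x by −3 mm, then descend.

{"api": "move_arm", "payload": {
  "motion": [
    [[0.3,-1.5,20],0],
    [[0,-1.5,25],0],
    [[0,0,25],0],
    [[0,0,20],0],
    [[0,0,0],0]
  ]
}}

```text
t: 8.2
tool_pos: [506.9, -142.8, 83.4]
ee_rot: [-0.002, 0.737, 0.676, -0.001]
contact_force: [0.1, 0.5, -0.4]
gripper_width: 0.702
```

{"api": "move_arm", "payload": {
  "motion": [
    [[0,0,10],0],
    [[0,0,9],0],
    [[0,0,4],0],
    [[0,0,0],0],
    [[0,0,0],0]
  ]
}}

```text
t: 8.62
tool_pos: [508.3, -143.6, 63.4]
ee_rot: [0.0, 0.737, 0.676, 0.0]
contact_force: [-0.0, 1.4, 0.3]
gripper_width: 0.697
```

{"api": "move_arm", "payload": {
  "motion": [
    [[0,0,0],0],
    [[0,0,0],0],
    [[0,0,0],0],
    [[0,0,0],0],
    [[0,0,0],0]
  ],
  "hand": 1,
  "force": 50
}}

```text
t: 9.03
tool_pos: [508.8, -143.8, 63.3]
ee_rot: [0.001, 0.737, 0.676, 0.001]
contact_force: [3.7, -0.7, 2.9]
gripper_width: 0.291
```

{"api": "move_arm", "payload": {
  "motion": [
    [[0,0,0],0],
    [[0,0,0],0],
    [[0,0,0],0]
  ]
}}

```text
t: 9.28
tool_pos: [508.8, -143.8, 63.2]
ee_rot: [0.001, 0.737, 0.676, 0.0]
contact_force: [4.4, 0.5, 5.0]
gripper_width: 0.29
```

{"api": "move_arm", "payload": {
  "motion": [
    [[0,0,-4],0],
    [[0,0,-6],0],
    [[0,0,-8],0],
    [[0,0,-10],0],
    [[0,0,-15],0]
  ]
}}

```text
t: 9.7
tool_pos: [506.5, -142.8, 104.4]
ee_rot: [-0.003, 0.737, 0.676, -0.001]
contact_force: [-1.4, -1.0, -2.4]
gripper_width: 0.289
```

{"api": "move_arm", "payload": {
  "motion": [
    [[0,0,-25],0],
    [[0,0,-30],0],
    [[0,0,-20],0],
    [[0,0,0],0],
    [[0,0,0],0]
  ]
}}

```text
t: 10.12
tool_pos: [507.2, -143.2, 180.2]
ee_rot: [-0.001, 0.737, 0.676, -0.0]
contact_force: [-0.3, -0.4, -3.8]
gripper_width: 0.287
```

Run:
```python
from h import *
np.set_printoptions(precision=2,suppress=True)
s=env.state();p,M,y=pose();print(p,y,s['gripper_width'],s['contact_force'],s['ft_torque'],M[:,2])
# gauge centre was at (508.3,-143.5); TCP at grasp (508.8,-143.8), yaw 85
plan([546.5,78.9,205],90)
```

```text
[ 507.24 -143.25  180.22] 85.00295550921672 0.28670805335744226 [-0.35 -0.4  -3.77] [ 0.    0.05 -0.02] [-0.  0. -1.]
[[[37.5, 3.3, -4.1], -0.0145], [[37.4, 3.8, -4.1], -0.0145], [[37.3, 4.4, -4.1], -0.0145], [[37.3, 4.9, -4.1], -0.0145], [[37.2, 5.5, -4.1], -0.0145]]
[[[37.1, 6.0, -4.1], -0.0145]]
```

{"api": "move_arm", "payload": {
  "motion": [
    [[37.5,3.3,-8],-0.0145],
    [[37.4,3.8,-7],-0.0145],
    [[37.3,4.4,-6],-0.0145],
    [[37.3,4.9,-5],-0.0145],
    [[37.2,5.5,-4],-0.0145]
  ]
}}

```text
t: 10.53
tool_pos: [539.7, 43.4, 208.8]
ee_rot: [-0.002, 0.712, 0.702, -0.002]
contact_force: [1.0, -1.2, -3.0]
gripper_width: 0.289
```

{"api": "move_arm", "payload": {
  "motion": [
    [[37.1,6,-3],-0.0145],
    [[0,0,0],0],
    [[0,0,0],0],
    [[0,0,0],0],
    [[0,0,0],0]
  ]
}}

```text
t: 10.95
tool_pos: [546.8, 77.7, 212.4]
ee_rot: [-0.001, 0.708, 0.707, -0.001]
contact_force: [-0.4, -0.1, -2.9]
gripper_width: 0.285
```

Run:
```python
from h import *
import cv2
np.set_printoptions(precision=2,suppress=True)
s=env.state();p,M,y=pose();print(p,y,s['gripper_width'],s['contact_force'],s['t'])
out=[]
for n in("side","scene"):
    im=env.camera(n)[:,:,::-1];u,v=proj(n,(546.5,79.4,150));x0,y0=int(u)-27,int(v)-45
    cr=cv2.resize(im[y0:y0+75,x0:x0+55],None,fx=7,fy=7,interpolation=cv2.INTER_CUBIC);out.append(cr);print(n,x0,y0)
    tip=p+[0,0,-55.2]; a=np.array(proj(n,tip)); b=np.array(proj(n,p+[0,0,17])); m=np.array(proj(n,(546.5,79.4,140)))
    print(n,"tip/case/mouth in crop",[(q-[x0,y0]+.5)*7 for q in(a,b,m)])
cv2.imwrite("pics/c5.png",np.hstack(out))
```

```text
[546.76  77.71 212.44] 89.91605406654118 0.2845510883415039 [-0.42 -0.07 -2.94] 10.95
side 200 148
side tip/case/mouth in crop [array([194.67, 298.02]), array([190.83,  98.27]), array([196.61, 346.55])]
scene 175 122
scene tip/case/mouth in crop [array([202.84, 301.67]), array([192.59,  89.05]), array([200.24, 351.3 ])]
```

View pics/c5.png

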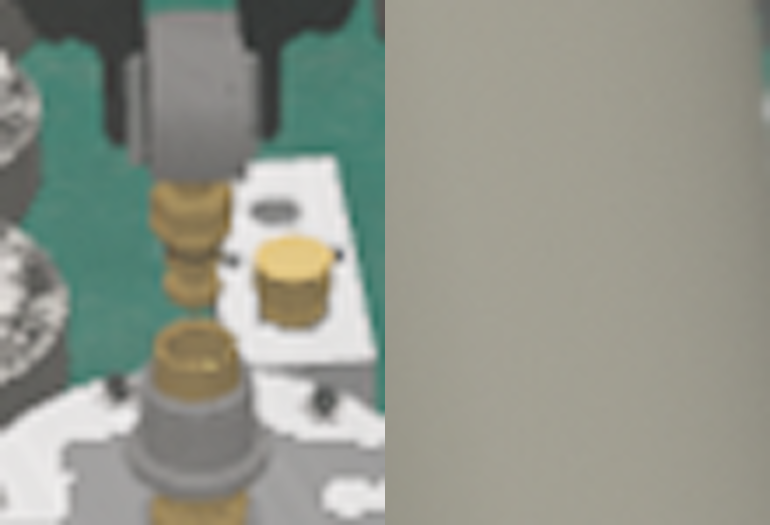

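The side crop shows the nipple tip at (192,305) above the mouth at (196,346), about 1 mm too far in +x. The scene camera is blocked by the arm. I'll correct that and descend by feel.

{"api": "move_arm", "payload": {
  "motion": [
    [[0.8,-0.4,3],0],
    [[0.7,-0.4,4],0],
    [[0,0,3],0],
    [[0,0,0],0],
    [[0,0,0],0]
  ]
}}

```text
t: 11.47
tool_pos: [546.4, 80.1, 203.4]
ee_rot: [-0.0, 0.707, 0.707, -0.0]
contact_force: [-0.1, -0.2, -1.4]
gripper_width: 0.288
```

{"api": "move_arm", "payload": {
  "motion": [
    [[0,0,2],0],
    [[0,0,2],0],
    [[0,0,2],0],
    [[0,0,0],0]
  ]
}}

```text
t: 11.8
tool_pos: [546.3, 80.2, 197.2]
ee_rot: [-0.0, 0.707, 0.707, -0.0]
contact_force: [-0.6, 0.2, -2.0]
gripper_width: 0.286
```

{"api": "move_arm", "payload": {
  "motion": [
    [[-0.9,-0.3,1],0],
    [[0,0,1],0],
    [[0,0,1],0],
    [[0,0,0],0]
  ]
}}

```text
t: 12.13
tool_pos: [546.1, 79.2, 194.5]
ee_rot: [-0.0, 0.707, 0.707, -0.0]
contact_force: [-0.2, 0.2, -1.2]
gripper_width: 0.285
```

{"api": "move_arm", "payload": {
  "motion": [
    [[0,0,1],0],
    [[0,0,1],0],
    [[0,0,1],0],
    [[0,0,0],0]
  ]
}}

```text
t: 12.47
tool_pos: [546.2, 79.0, 191.6]
ee_rot: [0.0, 0.707, 0.707, -0.0]
contact_force: [0.2, -3.3, -2.8]
gripper_width: 0.286
```

{"api": "move_arm", "payload": {
  "motion": [
    [[0,0,1],0],
    [[0,0,1],0],
    [[0,0,0],0]
  ]
}}

```text
t: 12.72
tool_pos: [546.2, 79.0, 189.6]
ee_rot: [0.0, 0.707, 0.707, -0.0]
contact_force: [-0.1, -3.0, -1.5]
gripper_width: 0.284
```

{"api": "move_arm", "payload": {
  "motion": [
    [[-0.5,0,0],0],
    [[0,0,1],0],
    [[0,0,1],0],
    [[0,0,0],0]
  ]
}}

```text
t: 13.05
tool_pos: [546.2, 78.8, 187.5]
ee_rot: [-0.0, 0.707, 0.707, -0.0]
contact_force: [0.5, -2.4, -2.6]
gripper_width: 0.286
```

{"api": "move_arm", "payload": {
  "motion": [
    [[-0.2,0,1],0],
    [[0,0,1],0],
    [[0,0,0],0]
  ]
}}

```text
t: 13.3
tool_pos: [546.1, 78.7, 185.5]
ee_rot: [-0.0, 0.707, 0.707, 0.0]
contact_force: [0.5, 0.1, -2.0]
gripper_width: 0.292
```

{"api": "move_arm", "payload": {
  "motion": [
    [[0,0,1],0],
    [[0,0,1],0],
    [[0,0,0],0]
  ]
}}

```text
t: 13.55
tool_pos: [546.1, 78.6, 183.5]
ee_rot: [-0.0, 0.707, 0.707, -0.0]
contact_force: [0.2, -0.2, -1.9]
gripper_width: 0.285
```

{"api": "move_arm", "payload": {
  "motion": [
    [[-0.2,0,1],0],
    [[0,0,1.5],0],
    [[0,0,1.5],0],
    [[0,0,0],0]
  ]
}}

```text
t: 13.88
tool_pos: [546.1, 78.4, 179.3]
ee_rot: [-0.0, 0.707, 0.707, -0.0]
contact_force: [-0.5, -0.3, -2.2]
gripper_width: 0.289
```

{"api": "move_arm", "payload": {
  "motion": [
    [[0,0,1],0],
    [[0,0,1],0],
    [[0,0,1],0],
    [[0,0,0],0]
  ]
}}

```text
t: 14.22
tool_pos: [546.1, 78.4, 176.5]
ee_rot: [-0.0, 0.707, 0.707, -0.0]
contact_force: [0.2, 0.1, -2.3]
gripper_width: 0.283
```

{"api": "move_arm", "payload": {
  "motion": [
    [[0,0,1],0],
    [[0,0,1],0],
    [[0,0,0],0]
  ]
}}

```text
t: 14.47
tool_pos: [546.1, 78.4, 174.5]
ee_rot: [-0.0, 0.707, 0.707, -0.0]
contact_force: [-0.6, -0.3, -1.7]
gripper_width: 0.289
```

{"api": "move_arm", "payload": {
  "motion": [
    [[0,0,1],0],
    [[0,0,0],0]
  ]
}}

```text
t: 14.63
tool_pos: [546.2, 78.4, 173.6]
ee_rot: [-0.0, 0.707, 0.707, -0.0]
contact_force: [-0.6, -0.4, -1.6]
gripper_width: 0.282
```

{"api": "move_arm", "payload": {
  "motion": [
    [[0,0,0.8],0],
    [[0,0,0.8],0],
    [[0,0,0],0]
  ]
}}

```text
t: 14.88
tool_pos: [546.3, 78.4, 172.1]
ee_rot: [0.0, 0.707, 0.707, 0.0]
contact_force: [-0.4, -0.2, -1.3]
gripper_width: 0.287
```

{"api": "move_arm", "payload": {
  "motion": [
    [[0,0,0.8],0],
    [[0,0,0.8],0],
    [[0,0,0],0]
  ]
}}

```text
t: 15.13
tool_pos: [546.4, 78.3, 170.7]
ee_rot: [0.0, 0.707, 0.707, 0.0]
contact_force: [0.5, 0.6, 1.2]
gripper_width: 0.286
```

{"api": "move_arm", "payload": {
  "motion": [
    [[0,0,0.5],0],
    [[0,0,0.5],0],
    [[0,0,0],0]
  ]
}}

```text
t: 15.38
tool_pos: [546.1, 78.4, 169.3]
ee_rot: [-0.0, 0.707, 0.707, -0.0]
contact_force: [-0.3, 1.1, -1.6]
gripper_width: 0.283
```

{"api": "move_arm", "payload": {
  "motion": [
    [[0,0,0.5],0],
    [[0,0,0],0]
  ]
}}

```text
t: 15.55
tool_pos: [546.2, 78.4, 168.9]
ee_rot: [-0.0, 0.707, 0.707, -0.0]
contact_force: [0.1, 0.2, -0.9]
gripper_width: 0.286
```

{"api": "move_arm", "payload": {
  "motion": [
    [[0,0,0.4],0],
    [[0,0,0],0]
  ]
}}

```text
t: 15.72
tool_pos: [546.2, 78.4, 168.8]
ee_rot: [0.0, 0.707, 0.707, 0.0]
contact_force: [-1.6, 0.3, 0.9]
gripper_width: 0.288
```

{"api": "move_arm", "payload": {
  "motion": [
    [[0,0,0.4],0],
    [[0,0,0],0]
  ]
}}

```text
t: 15.88
tool_pos: [546.2, 78.4, 168.8]
ee_rot: [0.0, 0.707, 0.707, 0.0]
contact_force: [-1.9, 0.5, 3.9]
gripper_width: 0.288
```

Run:
```python
from h import *
import cv2
print(env.state()['contact_force'],pose()[0],env.state()['t'])
im=env.camera("side")[:,:,::-1][145:235,200:260]
cv2.imwrite("pics/c6.png",cv2.resize(im,None,fx=6.5,fy=6.5,interpolation=cv2.INTER_CUBIC))
```

```text
[-1.89086511  0.50682178  3.94149695] [546.21860658  78.3736594  168.76838076] 15.8833
```

View pics/c6.png

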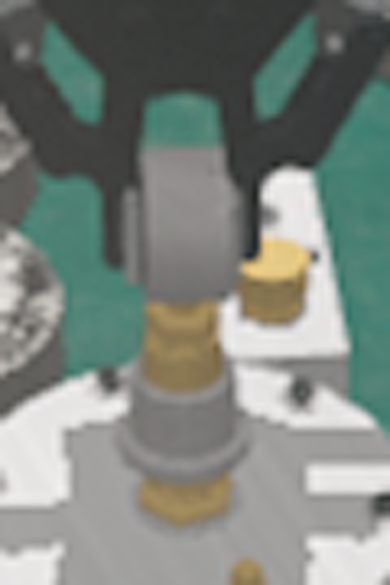

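Run:
```python
from h import *
import cv2
g=lambda f,x0,y0,F:(cv2.imread("pics/"+f),x0,y0,F)
out=[]
for im,x0,y0,F in(g("side_crop.png",170,140,4.4),g("c5.png",200,148,7),g("c6.png",200,145,6.5)):
    A=np.float32([[8/F,0,-(207-x0)*8],[0,8/F,-(185-y0)*8]]); A[:,:2]=np.eye(2)*8/F
    o=cv2.warpAffine(im,A,(320,400)); 
    for k in range(0,400,40): cv2.line(o,(0,k),(12,k),(0,0,255),1)
    out.append(o)
cv2.imwrite("pics/cmp.png",np.hstack(out[:2]+out[2:])[:, :])
```

```text
(no output)
```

View pics/cmp.png

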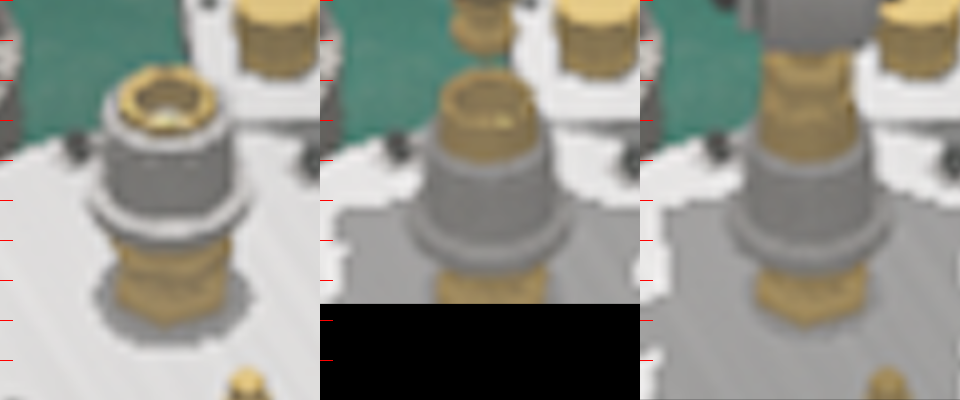

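The sleeve is still back (right panel is the same as the middle one, not the left), so it hasn't tripped. I'll keep pushing gently.

{"api": "move_arm", "payload": {
  "motion": [
    [[0,0,0.4],0],
    [[0,0,0],0]
  ]
}}

```text
t: 16.1
tool_pos: [546.3, 78.4, 168.6]
ee_rot: [0.0, 0.707, 0.707, 0.0]
contact_force: [-2.5, 0.1, 6.9]
gripper_width: 0.284
```

{"api": "move_arm", "payload": {
  "motion": [
    [[0,0,0.4],0],
    [[0,0,0],0]
  ]
}}

```text
t: 16.27
tool_pos: [546.3, 78.4, 168.6]
ee_rot: [0.001, 0.707, 0.707, 0.0]
contact_force: [-3.4, 0.4, 10.6]
gripper_width: 0.284
```

Run:
```python
from h import *
import cv2
s=env.state();print(s['contact_force'],s['ft_torque'],pose()[0],pose()[1][:,2])
I=np.mean([env.camera("side").astype(float) for _ in range(3)],0)
for n,z in(("mouth",140),("m3",137)):
    print(n,[np.round(proj("side",(546.5+dx,79.4+dy,z)),1) for dx,dy in((0,0),(13.5,0),(-13.5,0),(0,13.5))])
R,G,B=I[...,0],I[...,1],I[...,2]
for v in range(187,209):
    print(v,' '.join(f"{int(R[v,u]):3d}" + ("b" if R[v,u]-B[v,u]>35 else ".") for u in range(217,239)))
```

```text
[-3.36008798  0.37891447 10.55629886] [0.07971888 0.71398888 0.01073469] [546.32911746  78.37682679 168.63313178] [ 1.43479636e-03 -1.64691784e-04 -9.99998957e-01]
mouth [array([227.6, 197. ]), array([221.3, 197.2]), array([233.9, 196.8]), array([227.8, 200.9])]
m3 [array([227.6, 198.1]), array([221.3, 198.3]), array([233.9, 197.9]), array([227.8, 202. ])]
187  73.  77. 109. 126. 102. 101. 119. 119. 119. 120. 119. 119. 118. 118. 119. 120. 119. 119. 113. 114. 140b 187b
188  74.  77. 102. 115.  98. 102. 117. 117. 117. 118. 117. 117. 117. 117. 117. 117. 116. 116. 112. 116. 127b 130b
189  76.  73.  80.  83.  82. 101. 115. 115. 115. 115. 115. 115. 114. 114. 115. 114. 113. 112. 118. 126. 131b 134b
190  76.  75.  74.  75.  82. 102. 111. 110. 110. 110. 110. 110. 110. 110. 113. 114. 109. 103. 151. 158. 133b 133b
191  81.  80.  80.  79.  77. 106. 131. 137. 126. 116. 119. 118. 116. 122. 137b 141b 145. 171. 209. 191. 138b 138b
192  85.  85.  87.  84.  78. 120. 159b 170b 155b 139b 136b 133b 133b 150b 165b 162b 172b 219. 238. 200. 139b 147b
193  85.  84.  86.  85.  85. 122. 151b 162b 163b 156b 150
[... 1066 characters left out ...]
. 200. 232. 231.
203  94. 126. 141. 139. 136. 135. 135b 136b 137b 139b 139b 138b 136b 133b 130b 129b 134. 140. 127. 183. 224. 230.
204  82. 134. 151. 132. 131. 139. 141. 140. 138b 136b 134b 136b 135b 133b 134. 138. 142. 136. 113. 177. 222. 230.
205 153. 181. 172. 130. 120. 134. 143. 144. 142. 139. 136. 140. 141. 140. 145. 142. 135. 122. 109. 179. 222. 231.
206 215. 217. 188. 136. 118. 122. 127. 135. 139. 140. 142. 143. 143. 139. 138. 129. 120. 119. 114. 173. 220. 231.
207 236. 237. 203. 132. 120. 121. 120. 119. 122. 124. 124. 127. 124. 120. 120. 119. 121. 120. 115. 149. 196. 224.
208 226. 209. 171. 120. 118. 119. 122. 123. 124. 125. 125. 125. 121. 123. 123. 119. 119. 116. 116. 122. 134. 190.
```

{"api": "move_arm", "payload": {
  "motion": [
    [[0,0,-1.5],0],
    [[0,0,-1.5],0],
    [[0,-0.5,0],0],
    [[0,0,0],0]
  ]
}}

```text
t: 16.75
tool_pos: [545.7, 78.3, 170.2]
ee_rot: [-0.0, 0.707, 0.707, -0.0]
contact_force: [1.2, 0.0, -1.3]
gripper_width: 0.289
```

{"api": "move_arm", "payload": {
  "motion": [
    [[0,0,-1],0],
    [[0,0,0],0]
  ]
}}

```text
t: 16.92
tool_pos: [545.7, 78.3, 171.1]
ee_rot: [-0.0, 0.707, 0.707, -0.0]
contact_force: [1.1, -0.3, -1.3]
gripper_width: 0.285
```

{"api": "move_arm", "payload": {
  "motion": [
    [[-0.3,0.5,0],0],
    [[-0.2,0.4,0],0],
    [[0,0,0.8],0],
    [[0,0,0.8],0],
    [[0,0,0],0]
  ]
}}

```text
t: 17.33
tool_pos: [546.6, 77.9, 169.8]
ee_rot: [-0.0, 0.707, 0.707, 0.0]
contact_force: [-0.8, 1.0, -2.2]
gripper_width: 0.284
```

{"api": "move_arm", "payload": {
  "motion": [
    [[0,0,0.5],0],
    [[0,0,0.5],0],
    [[0,0,0],0]
  ]
}}

```text
t: 17.58
tool_pos: [546.6, 77.9, 168.8]
ee_rot: [0.0, 0.707, 0.707, 0.0]
contact_force: [-0.5, 0.2, -1.8]
gripper_width: 0.291
```

{"api": "move_arm", "payload": {
  "motion": [
    [[0,0,0.5],0],
    [[0,0,0],0]
  ]
}}

```text
t: 17.75
tool_pos: [546.7, 77.9, 168.7]
ee_rot: [0.0, 0.707, 0.707, 0.0]
contact_force: [-0.7, -0.3, 2.5]
gripper_width: 0.284
```

Run:
```python
from h import *
p=pose()[0];print(p,env.state()['contact_force'])
cy=p[1]+.3;cx=p[0]+.3;cz=p[2]+16.8
t=np.linspace(0,2*np.pi,720)
for s in(-12.5,12.5):
    V=[proj("side",(cx+s,cy+25*np.cos(a),cz+25*np.sin(a))) for a in t];v=[q[1] for q in V];print("case rows",min(v),max(v),"cols",min(q[0] for q in V),max(q[0] for q in V))
for z in(p[2]-29.2,):print("shoulder under front",proj("side",(cx,cy+13,z)),"sides",proj("side",(cx+13,cy,z)),proj("side",(cx-13,cy,z)))
for z in(138.2,140):print("lip front",proj("side",(546.5,79.4+13.5,z)),"lip back",proj("side",(546.5,79.4-13.5,z)))
I=np.mean([env.camera("side").astype(float) for _ in range(4)],0)
G=I[...,0]
for v in range(164,208): print(v,' '.join(f"{int(G[v,u]):3d}" for u in range(217,238)))
```

```text
[546.67437095  77.85775648 168.66721836] [-0.66360475 -0.25987563  2.53233434]
case rows 167.17628322727433 191.08606650779967 cols 232.42897552491792 233.55806246068002
case rows 167.55960556865676 191.49829232160357 cols 220.6074655392351 221.44941661583644
shoulder under front (np.float64(227.57443907442766), np.float64(200.5584129298109)) sides (np.float64(221.29230944229386), np.float64(197.07564023998282)) (np.float64(233.3967403348117), np.float64(196.65140333566978))
lip front (np.float64(227.83736347508238), np.float64(201.5234510375249)) lip back (np.float64(227.3669749867466), np.float64(193.90761374786078))
lip front (np.float64(227.82479054335894), np.float64(200.85282443320597)) lip back (np.float64(227.35417986241632), np.float64(193.24317091659236))
164  62  61  61  60  62  68  72  72  74  74  72  71  74  79  87  89  72  55  56  56  55
165  62  61  61  59  66  77  78  79  82  81  77  75  76  79  85  89  76  58  55  56  55
166  63  62  61  58  74  88  88  87  86  83  79  76  77  82  85  91  84  65  57  57  58
167  62  62  62  58  93 115 116 113 110 107 105 106 106 108 
[... 2847 characters left out ...]
  83  76  96 130 140 134 134 141 144 147 148 148 148 141 134 131 134 140 128 150 174
201  90 123 135 132 136 139 140 138 136 137 136 133 133 133 135 137 142 137 117 168 196
202  97 156 171 140 122 135 144 145 142 141 139 134 138 141 144 142 135 123 112 183 225
203  94 126 145 133 119 122 130 136 138 139 141 142 142 139 138 129 118 117 114 175 222
204  82 137 151 127 120 122 121 120 122 123 123 124 122 119 119 118 119 118 115 148 207
205 155 177 159 120 119 120 122 123 126 124 123 122 121 123 123 119 119 118 116 121 180
206 212 185 132 122 119 120 122 123 123 123 124 122 121 121 121 120 119 119 117 128 160
207 225 183 132 123 119 120 122 122 122 123 124 124 122 121 121 120 119 118 115 135 141
```

The sleeve's ring edge has moved up about 3 px (rows 203–206 to 200–203), which suggests it tripped. I'll do a gentle pull check.

{"api": "move_arm", "payload": {
  "motion": [
    [[0,0,-0.7],0],
    [[0,0,-0.7],0],
    [[0,0,-0.4],0],
    [[0,0,0],0]
  ]
}}

```text
t: 18.28
tool_pos: [546.6, 77.9, 170.0]
ee_rot: [-0.0, 0.707, 0.707, -0.0]
contact_force: [0.2, -0.4, -1.1]
gripper_width: 0.29
```

{"api": "move_arm", "payload": {
  "motion": [
    [[0,0,0.8],0],
    [[0,0,0],0]
  ]
}}

```text
t: 18.45
tool_pos: [546.6, 77.9, 169.1]
ee_rot: [-0.0, 0.707, 0.707, -0.0]
contact_force: [0.5, -0.5, -1.6]
gripper_width: 0.283
```

{"api": "move_arm", "payload": {
  "motion": [
    [[0,0,-1.2],0],
    [[0,0,-0.8],0],
    [[0,0,0],0]
  ]
}}

```text
t: 18.7
tool_pos: [546.5, 77.8, 171.2]
ee_rot: [-0.0, 0.707, 0.707, -0.0]
contact_force: [0.8, -0.6, -3.1]
gripper_width: 0.284
```

{"api": "move_arm", "payload": {
  "motion": [
    [[0,0,-0.8],0],
    [[0,0,0],0]
  ]
}}

```text
t: 18.87
tool_pos: [546.4, 77.9, 171.3]
ee_rot: [-0.001, 0.707, 0.707, -0.0]
contact_force: [1.8, -0.4, -10.9]
gripper_width: 0.287
```

Run:
```python
from h import *
print(pose()[0],env.state()['contact_force'])
I=np.mean([env.camera("side").astype(float) for _ in range(4)],0)
G=I[...,0]
for v in range(190,222): print(v,' '.join(f"{int(G[v,u]):3d}" for u in range(217,238)))
```

```text
[546.39875701  77.86290021 171.32712448] [  1.7823236   -0.40912086 -10.94182184]
190  76  75  75  75  83 118 136 141 131 120 122 121 118 123 136 138 154 182 222 203 130
191  81  80  81  79  83 136 165 168 155 139 137 138 136 150 164 158 176 220 237 200 136
192  85  85  88  85  80 120 150 162 163 156 152 154 156 162 164 146 165 216 234 198 138
193  86  84  87  86  85 116 138 152 163 164 162 162 162 163 154 133 163 217 234 200 141
194  84  82  82  82  84 122 138 140 149 150 147 147 147 147 138 128 171 220 234 214 192
195  86  82  81  81  91 133 148 139 136 137 138 139 138 136 132 140 168 206 228 232 233
196  88  84  83  96 118 141 151 147 141 140 139 137 135 137 141 145 134 151 202 226 230
197  84  83  84 118 130 144 150 144 147 147 148 147 144 142 145 143 124 124 165 214 230
198  83  82  93 132 131 144 149 132 138 146 151 153 147 132 127 146 139 125 155 212 232
199  81  79 102 136 132 129 140 140 142 147 152 149 156 149 128 137 133 131 130 189 219
200  83  76  96 130 139 133 134 145 151 155 162 156 170 168 141 131 135 140 128 151 174
201  90 123 136 132 137 139 140 138 135 137 136 13
[... 1097 characters left out ...]
 162 162 157 141 126 120 122 127 132 136 139 139 140 135 128 122 121 121 134 154 162
215 163 162 162 153 143 142 131 121 122 123 123 123 123 123 122 122 133 140 146 156 161
216 163 162 162 157 155 159 151 136 130 129 131 129 128 129 131 138 148 150 141 150 161
217 163 163 161 162 152 152 161 157 151 147 145 144 145 148 152 156 148 133 137 155 162
218 163 163 163 161 152 145 151 155 156 155 153 156 160 162 159 148 135 138 151 160 163
219 163 163 163 155 149 146 138 135 139 139 140 146 149 148 144 140 145 151 147 152 161
220 162 163 161 150 148 157 153 146 148 143 137 137 140 137 137 149 160 155 145 149 159
221 161 163 160 150 149 158 162 158 155 151 148 144 149 148 143 151 159 155 146 147 157
```

Locked: with about 2.5 mm of play it resists the pull rigidly (−11 N), and the sleeve is forward. I'll seat it again and release.

{"api": "move_arm", "payload": {
  "motion": [
    [[0,0,1],0],
    [[0,0,1],0],
    [[0,0,0.8],0],
    [[0,0,0.5],0],
    [[0,0,0],0]
  ]
}}

```text
t: 19.48
tool_pos: [546.8, 77.9, 169.3]
ee_rot: [0.0, 0.707, 0.707, 0.0]
contact_force: [0.0, 0.1, -1.9]
gripper_width: 0.283
```

{"api": "move_arm", "payload": {
  "motion": [
    [[0,0,0.3],0],
    [[0,0,0],0]
  ]
}}

```text
t: 19.65
tool_pos: [546.8, 77.9, 168.8]
ee_rot: [0.0, 0.707, 0.707, 0.0]
contact_force: [-0.2, 1.0, -0.9]
gripper_width: 0.287
```

{"api": "move_arm", "payload": {
  "motion": [
    [[0,0,0],0],
    [[0,0,0],0],
    [[0,0,0],0],
    [[0,0,0],0],
    [[0,0,0],0]
  ],
  "hand": -0.4
}}

```text
t: 20.07
tool_pos: [546.6, 77.9, 168.6]
ee_rot: [0.0, 0.707, 0.707, 0.0]
contact_force: [-0.2, -0.4, -0.1]
gripper_width: 0.703
```

{"api": "move_arm", "payload": {
  "motion": [
    [[0,0,-5],0],
    [[0,0,-15],0],
    [[0,0,-25],0],
    [[0,0,-30],0],
    [[0,0,-30],0]
  ]
}}

```text
t: 20.48
tool_pos: [546.3, 77.9, 275.0]
ee_rot: [-0.0, 0.707, 0.707, -0.0]
contact_force: [0.7, -0.3, -0.5]
gripper_width: 0.701
```

{"api": "move_arm", "payload": {
  "motion": [
    [[-20,0,-10],0],
    [[-30,0,0],0],
    [[-30,0,0],0],
    [[-30,0,0],0],
    [[0,0,0],0]
  ]
}}

```text
t: 20.9
tool_pos: [546.6, -36.4, 283.7]
ee_rot: [0.001, 0.709, 0.706, -0.0]
contact_force: [0.1, -0.5, 0.1]
gripper_width: 0.7
```

Run:
```python
from h import *
import cv2
s=env.state();print(s['t'],pose()[0],s['gripper_width'],s['contact_force'])
a=env.camera("side")[:,:,::-1][140:250,180:280];b=env.camera("scene")[:,:,::-1][120:230,150:260]
cv2.imwrite("pics/end.png",cv2.resize(np.hstack([a,b]),None,fx=3.7,fy=3.7,interpolation=cv2.INTER_CUBIC))
```

```text
20.9 [546.63084467 -36.37701771 283.72196874] 0.6997671594154019 [ 0.13913307 -0.49603737  0.10506983]
```

View pics/end.png

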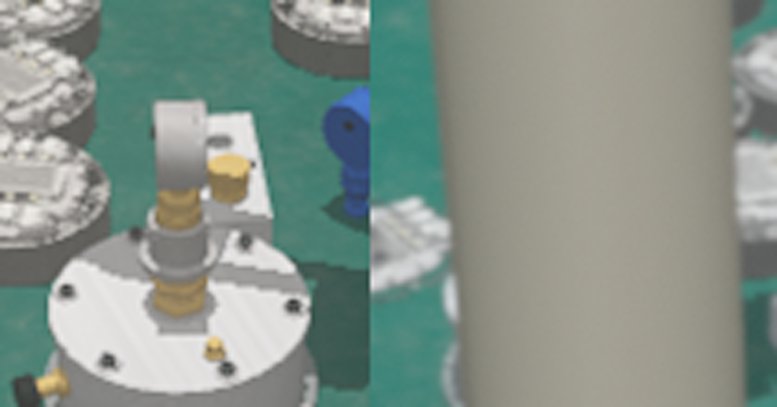

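The final picture shows the gauge upright at (180,150) on the coupler, the sleeve forward at (180,240), and the plug still in the stand. Handing in.

```bash
python3 -c "
from rig import env
print(env.close_job())"
```

```text
the job is handed in; nothing more can be done
None
```

The gauge is on the coupler, upright and locked, and the gripper is clear of it. I handed the job in at about 21 s of the 54 s allowed.

- **Sleeve:** I pushed it down on its flange to the stop, about 11 mm, with at most 14 N. Released, it stayed caught back, which the side picture confirmed.
- **First push:** the gauge stopped rigidly with up to 13 N net, and the side image showed the sleeve still back. The nipple was sitting off-centre in the bore.
- **Second push:** I backed off, re-centred by feel and pushed again with about 5 N net. The sleeve sprang forward.
- **Checks:** a gentle pull gave about 2.5 mm of play and then rigid resistance at about 9 N, so it is locked. I reseated the gauge before letting go. The last side picture shows it upright with the sleeve forward and the blanking plug still in the stand.

**Not confirmed:** the arm blocked the scene camera at the end, so uprightness was checked from the side camera only. I also felt no clear 4–8 N valve resistance before the rigid stop. The tray and the oil bottle were never approached, but I didn't check them in a final picture.

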